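# Feed the next blank from the magazine into the marking nest

## Robot

A 6-joint arm with a two-finger parallel gripper is mounted at the origin on a cart in front of the work surface, level with it; the furniture and walls round the work are solid. World frame = base frame: x ahead of the robot, y to its left, z up, the work surface at z = 0. Lengths are in mm, angles in rad, forces in N, time in s.
With the tool pointing down it reaches from about 275 to 1000 mm from the base axis. Payload 8.4 kg.
Tool frame: the origin (TCP) lies at the very end of the fingers, on their centre line; the grasp point (between the pads) lies 19 mm behind it; z points along the fingers, y is the direction in which the jaws open and shut (so a half turn about z gives the same grasp; the last joint's range is limited). The gripper opens to 85 mm and grips with 20 to 120 N. Pads are 22 mm wide; open, the fingers measure 114 mm over their backs; the gripper's body (76 mm by 85 mm) begins 54 mm behind the grasp point. The pads swing forward as they close: fully open they stand 13 mm farther back than shut.
Start: joints at [1.19, 0.353, 1.633, -0, 1.155, -0.002], TCP at [231.127, 580.696, 231.281] pointing down, gripper open.
Joint ranges: [-2.63, 2.63], [-0.92, 2.1], [0.06, 2.66], [-1.3, 4.44], [0, 2.69], [-3.02, 3.02]. Speed limits (rad/s): [2.22, 2.22, 2.79, 3.14, 3.14, 3.14].

## Interface

Orientations are given as [roll, pitch, yaw] about the fixed x, y, z axes, in that order (R = Rz(yaw) Ry(pitch) Rx(roll)).
In Python, from rig import sense, grab_frame, sign_off, masks_of gives the robot as it stands. The module is installed in compiled form; this text tells all that it offers.
- The arm moves only by the shell command python3 -m inch 'ROWS' [FORCE]. ROWS is JSON, a list of rows, each an object of numbers: "gripper": the finger opening in m, from 0 to 0.0854; "tx", "ty", "tz": the shift along the tool's x, y, z in m; "spin": the turn about the tool's z in degrees. In form: [{"gripper": .., "tx": .., "ty": .., "tz": .., "spin": ..}, ...]. A call has exactly 8 rows; each row shifts and turns the commanded pose from where the row before left it, along the tool's axes as they then stand; what a row does not reach is not made up. A row lasts 1/10 s, in which the tool goes at most 50 mm and 8.59 degrees, less where a joint would pass 70% of its speed; a pose out of reach is approached as far as the arm can. A call is refused whole if a number of a shift passes 0.05 or a number of a turn 8.59, either way. A call with a gripper value outside its range is refused whole. The fingers move at their own pace and stop on an object; FORCE is the grip in N (left out, the last holds). Time passes only in rows, so rows that do not move let the fingers close, or fill a call up. It gives the time, the measured TCP pose, the force and the opening at its end, in the units of the state.
- sense(): the state, without advancing time (a new reading comes with each control period).
- grab_frame(name): name is "scene" or "top" or "wrist"; returns a dict with "pixels" (400x640x3 uint8, red, green, blue), "K" (3x3 intrinsics, pixels), "extrinsics" (4x4, takes a point from camera to world coordinates). Camera axes: x right, y down, z forward; pixel columns grow to the right and rows downward; lengths in mm; the calibration is good to about 2 mm. A picture is of the moment at which its call begins. There is no depth.
- sign_off(): hands the job in, once; it reports no verdict.
Trained networks look in the newest picture that a camera, given by its name, has taken for a name from the list of things; names that differ only in an ending like _2 or _b are one class to them, and where a whole thing is asked for, a point or a joint stands for the part that bears it (a point fixed in the world has none). Each returns a list of dicts, best first, with "conf" (0 to 1); they miss things now and then, are a little off and sometimes report something else, mostly with a low value. They report only what shows in the picture. A call takes as long as a camera call. They do not tell look-alikes from the thing itself.
- masks_of(camera, target): "pixels" (400x640 bool, what is visible of it) and "centre" ([row, column] in pixels, amid what is visible of it).
The state is a dict: "clock": time; "qpos": joint angles; "qvel": joint speeds; "joint_efforts": joint torques, N m; "eef_pos": TCP position; "tcp_rot": TCP orientation; "contact_force": force on the tool from outside, world axes, zero at the start; "wrist_torque": the same for the moment, N m; "opening": opening from 0.0 (shut) to 1.0 (fully open).
Only numpy, scipy, OpenCV 4.12 (cv2) and the standard library are available. Lean on these libraries where they do the work, as an engineer would, in place of code of your own. Each camera call takes 0.05 s, during which the arm holds its last target.

## Task

Take hold of the projecting end of the bottom plate and draw it out of the mouth of the magazine so that the rest of the stack drops down flat inside. Then lay that plate flat on the marking nest between its two guide rails, push it home against the end stop and let go, leaving the other things on the bench where they are.

Things in the scene. Friction and masses are not known exactly. Their poses are not given: they have to be found in the camera images.
- magazine: Fixed gravity-feed magazine: four upright steel corner angles 150 mm high on a raised floor, open top. Origin: centre of its underside; z up, x along the plates, mouth (slot) towards -x. Front outer face at x = -77 mm (top frame: -80), floor 36 mm above the bench, inside 148 x 58 mm (x, y), flange 154 x 130 x 8 mm.
- magazine_mouth (a point): Middle of the slot in the magazine's front, 45 mm above the bench, axes as the magazine's. The front angles end 18 mm above the floor: only the bottom plate slides out, level, along -x; those above are held back and drop. A gripper coming straight down on the projecting end meets the posts: lean it back towards -x.
- plate_1_center (a point): The bottom plate, the one to take: plain aluminium bar 140 x 48 x 12 mm (x, y, z), about 0.2 kg. Point at its centre, half-way up; axes as the magazine's at the start. At the start it lies on the magazine's floor and its -x end projects 44 to 50 mm from the mouth, with nothing under that end but the bench.
- plate_2_center (a point): Second plate of the stack, same size, wholly inside the magazine on top of the bottom plate. Point at its centre, half-way up.
- plate_3_center (a point): Third plate, same size, on the second. Point at its centre.
- plate_4_center (a point): Top plate, same size, on the third. Point at its centre.
- nest: Fixed marking nest, empty: dark steel bed, two bright guide rails, end stop. Origin: on the bench, midway along the bed; z up, x along the channel to the stop; open above and at -x. Bed 36 mm high, 66 wide, x = -45 mm to the stop's face at +45. Rails 9 mm above the bed, x = -30 to +45, 54 apart (y). Stop 16 above the bed. Flange 110 wide, 8 high, no longer than the bed at -x.
- nest_home (a point): Where the centre of the plate lies when it is home: flat on the bed, between the rails, one end against the stop. At x = -25, y = 0, z = 42 mm of the nest, axes as the nest's. The plate's other end then overhangs the bed by 50 mm.
- flux_jar: Bystander: white screw-top jar, 38 mm wide, 61 mm high. Origin: centre of its underside.
- carton: Bystander: small pale blue carton 66 x 95 x 38 mm. Origin: centre of its underside.
- dish: Bystander: low round dish 68 mm wide, 19 mm high. Origin: centre of its underside.
- spanner: Bystander: spanner lying flat, 30 x 118 x 6 mm, long along its y. Origin: centre of its underside.
Mind the look-alikes: they are no part of the job. Several things have the shape of the nest; the one meant has the colours described above.

How it is judged:
By the outcome, as a careful person would: the job done as asked, in the order asked, and still so for the second after the job is handed in, with the robot touching nothing.
It also fails if it takes over 43 s, if anything falls off the work surface, if the arm or the gripper's body presses on something with over 40 N, if the wrist force passes 120 N, or if a joint passes its speed limit or range.

## Working session

There is one attempt and no reset: what is moved stays moved. The work goes in short steps, Python scripts to look and compute and a shell command to move; the robot and the scene stay as the last step left them, time stands still between calls to the robot, and variables do not carry over. Pictures are saved under pics/ and viewed, and the job is handed in when it is done.

```bash
mkdir -p pics; ls; python3 - <<'E'
from rig import sense, grab_frame
import cv2, numpy as np
np.set_printoptions(suppress=True,precision=4)
for n in ["scene","top","wrist"]:
    f=grab_frame(n); cv2.imwrite(f"pics/{n}0.png",f["pixels"][:,:,::-1])
    print(n,np.array(f["K"]).tolist(),np.array(f["extrinsics"]).round(3).tolist())
print(sense())
E
```

```text
pics
scene [[445.20966927870273, 0.0, 320.63664556903495], [0.0, 445.20966927870273, 199.44205648703075], [0.0, 0.0, 1.0]] [[-0.896, -0.173, 0.409, 94.978], [-0.444, 0.354, -0.823, 928.945], [-0.002, -0.919, -0.394, 537.18], [0.0, 0.0, 0.0, 1.0]]
top [[366.5454473838322, 0.0, 312.37085427716505], [0.0, 366.5454473838322, 202.72301633047596], [0.0, 0.0, 1.0]] [[-0.008, -0.996, 0.085, 467.095], [-1.0, 0.009, 0.014, -33.565], [-0.015, -0.085, -0.996, 1124.444], [0.0, 0.0, 0.0, 1.0]]
wrist [[294.66684713447046, 0.0, 318.89823307399746], [0.0, 294.66684713447046, 195.11332012557543], [0.0, 0.0, 1.0]] [[0.37, 0.895, 0.25, 166.611], [0.929, -0.356, -0.101, 605.809], [-0.002, 0.269, -0.963, 372.082], [0.0, 0.0, 0.0, 1.0]]
{'clock': 0.15, 'qpos': array([ 1.1896,  0.3535,  1.634 ,  0.    ,  1.1552, -0.0024]), 'qvel': array([-0.0006, -0.0021, -0.0025,  0.0011, -0.0018, -0.0008]), 'joint_efforts': array([ -0.0007, -60.5635, -34.2338,  -0.0001,   0.0061,  -0.    ]), 'eef_pos': array([230.9917, 580.3345, 230.7038]), 'tcp_rot': array([-3.1405, -0.    ,  2.7627]), 'contact_force': array([-0.195 , -0.699 , -0.4254]), 'wrist_torque': array([ 0.0107, -0.0161, -0.0021]), 'opening': 1.0009265386153137}
```

View pics/scene0.png

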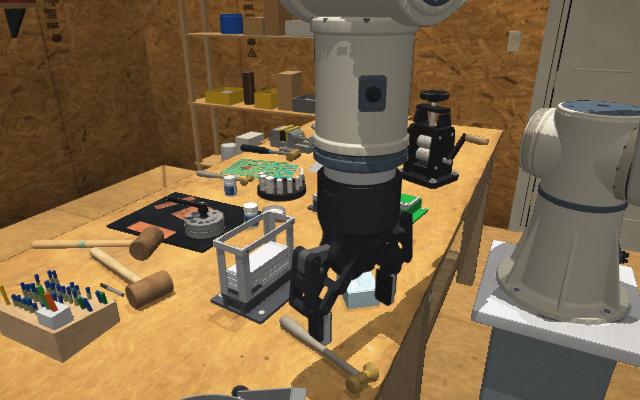

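View pics/top0.png

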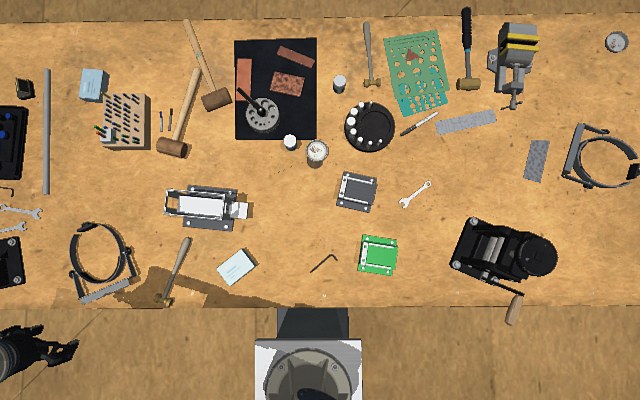

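View pics/wrist0.png

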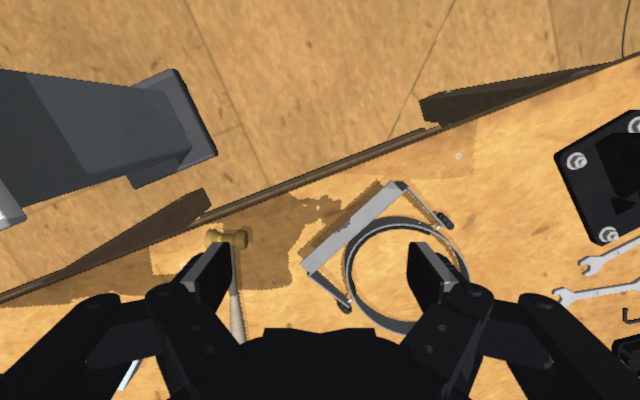

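Candidates in the top view: the magazine is only at (205,207), with the plate end at about (242,211). For the nest there is a dark one at (357,190) and a green look-alike at (378,255). By its dark bed and bright rails, the nest is (357,190). I'll check both in close crops.

```bash
python3 - <<'E'
import cv2,numpy as np
t=cv2.imread("pics/top0.png")
a=cv2.resize(t[170:245,150:265],None,fx=6.5,fy=6.5,interpolation=cv2.INTER_CUBIC)
b=cv2.resize(t[160:285,325:440],None,fx=4.7,fy=4.7,interpolation=cv2.INTER_CUBIC)
cv2.imwrite("pics/magcrop.png",a);cv2.imwrite("pics/nestcrop.png",b)
E
```

```text
(no output)
```

View pics/magcrop.png

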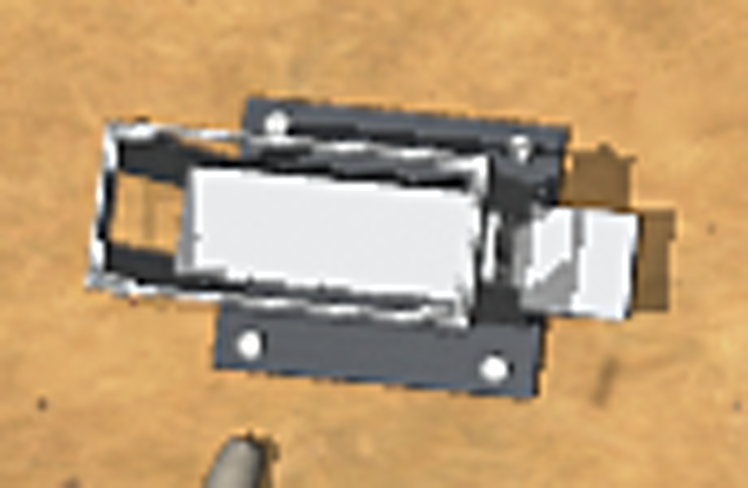

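View pics/nestcrop.png

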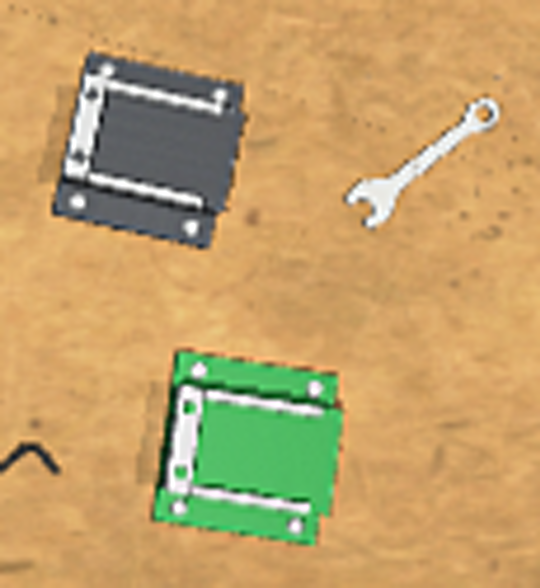

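The crops confirm it. The dark nest with bright rails is at px (357,190), with its stop on the image left (+y). The green one is a decoy. The plate end projects from the magazine towards the image right (-y). Next I compute the poses.

```bash
cat > h.py <<'E'
import numpy as np, cv2
from scipy.optimize import least_squares
np.set_printoptions(suppress=True,precision=2)
def load(n):
    d=np.load(f"pics/{n}.npz"); return d["pixels"],d["K"],d["E"]
def snap(cam,name):
    from rig import grab_frame
    f=grab_frame(cam); K=np.array(f["K"]);E=np.array(f["extrinsics"])
    np.savez(f"pics/{name}.npz",pixels=f["pixels"],K=K,E=E)
    cv2.imwrite(f"pics/{name}.png",f["pixels"][:,:,::-1]); return f["pixels"],K,E
def proj(P,K,E):
    P=np.atleast_2d(P); c=(P-E[:3,3])@E[:3,:3]; q=c@K.T; return q[:,:2]/q[:,2:]
def back(uv,z,K,E):
    d=E[:3,:3]@np.linalg.solve(K,[uv[0],uv[1],1.]); o=E[:3,3]; return o+d*(z-o[2])/d[2]
def tf(p,L):
    x,y,a=p; L=np.atleast_2d(L); c,s=np.cos(a),np.sin(a)
    return np.c_[x+c*L[:,0]-s*L[:,1], y+s*L[:,0]+c*L[:,1], L[:,2]]
def fit(L,uv,K,E,p0):
    r=least_squares(lambda p:(proj(tf(p,L),K,E)-uv).ravel(),p0,x_scale=[10,10,.1],loss='soft_l1')
    return r.x,(proj(tf(r.x,L),K,E)-uv)
def crop(name,out,r0,r1,c0,c1,s):
    im=cv2.imread(f"pics/{name}.png"); cv2.imwrite(f"pics/{out}.png",cv2.resize(im[r0:r1,c0:c1],None,fx=s,fy=s,interpolation=cv2.INTER_CUBIC))
E
python3 - <<'E'
from h import *
p,K,E=snap("top","top1")
g=lambda a,s,o:(np.array(a,float)+.5)/s-.5+np.array(o)
mf=g([[248,98],[568,128],[538,397],[215,365]],6.5,(150,170))
L=np.array([[77,65,8],[-77,65,8],[-77,-65,8],[77,-65,8]],float); L[:,1]*=-1
# image up = +x world; mag x=+y world -> mag y = -x world (image down)
m,r=fit(L,mf,K,E,[430,250,1.6]); print("mag",m,np.degrees(m[2]));print(r)
pe=g([[637,212],[630,318]],6.5,(150,170))
for q in pe:
    b=back(q,48,K,E); c,s=np.cos(m[2]),np.sin(m[2]); d=b[:2]-m[:2]; print("plate end in mag",c*d[0]+s*d[1],-s*d[0]+c*d[1],b)
# magazine top frame: corners of front posts top outer at px
for h in (150,186,194): print(h,proj(tf(m,[[77,-32,h],[77,32,h],[-80,-32,h],[-80,32,h]]),K,E).round(1).tolist())
nf=g([[92,52],[52,215],[105,78],[88,185]],4.7,(325,160))
# bed/flange left: flange far corners (+x end), rails etc
print(nf)
for q in g([[92,52],[52,215],[210,248],[243,85]],4.7,(325,160)): print(back(q,8,K,E))
for q in g([[82,72],[65,175],[218,108],[200,205]],4.7,(325,160)): print(back(q,45,K,E))
E
```

```text
mag [550.24 296.64   1.47] 84.095869809823
[[-0.02 -0.44]
 [ 0.19 -0.44]
 [ 0.02  0.37]
 [-0.18  0.49]]
plate end in mag -121.57627760848067 -24.293424081157642 [561.9  173.21  48.  ]
plate end in mag -123.71113542968972 23.91913148003017 [513.72 176.04  48.  ]
150 [[167.5, 189.2], [164.5, 212.8], [225.3, 194.6], [222.5, 218.4]]
186 [[161.9, 187.5], [158.7, 212.0], [221.8, 193.1], [218.9, 217.8]]
194 [[160.6, 187.1], [157.3, 211.9], [221.0, 192.8], [218.0, 217.7]]
[[344.18 170.67]
 [335.67 205.35]
 [346.95 176.2 ]
 [343.33 198.97]]
[ 660.03 -116.37    8.  ]
[553.28 -88.8    8.  ]
[ 530.93 -190.74    8.  ]
[ 637.23 -214.45    8.  ]
[ 640.92 -107.12   45.  ]
[575.58 -95.48  45.  ]
[ 617.12 -192.41   45.  ]
[ 555.88 -179.83   45.  ]
```

```bash
cat > plan.py <<'E'
import numpy as np
def plan(p,yaw,goal,gyaw,n):
    "straight line, n rows; yaw deg; prints tx,ty,tz(mm),spin"
    p=np.array(p,float);goal=np.array(goal,float)
    sp=(yaw-gyaw+180)%360-180; sp/=n; d=(goal-p)/n; a=yaw
    for i in range(n):
        r=np.radians(a); x=np.array([np.cos(r),np.sin(r),0]);y=np.array([np.sin(r),-np.cos(r),0])
        print(i,"tx %.4f ty %.4f tz %.4f spin %.2f"%(d@x/1e3,d@y/1e3,-d[2]/1e3,sp)); a-=sp
E
python3 - <<'E'
from plan import *
from rig import sense
s=sense();print(s['eef_pos'],s['tcp_rot'])
plan(s['eef_pos'],np.degrees(s['tcp_rot'][2]),[538,177,215],84.1,16)
E
```

```text
[231.02684095 580.42953745 230.82209668] [-3.14072341e+00 -7.61612796e-06  2.76278621e+00]
0 tx -0.0272 ty -0.0163 tz 0.0010 spin 4.64
1 tx -0.0284 ty -0.0141 tz 0.0010 spin 4.64
2 tx -0.0294 ty -0.0117 tz 0.0010 spin 4.64
3 tx -0.0303 ty -0.0093 tz 0.0010 spin 4.64
4 tx -0.0309 ty -0.0068 tz 0.0010 spin 4.64
5 tx -0.0314 ty -0.0043 tz 0.0010 spin 4.64
6 tx -0.0316 ty -0.0018 tz 0.0010 spin 4.64
7 tx -0.0317 ty 0.0008 tz 0.0010 spin 4.64
8 tx -0.0315 ty 0.0034 tz 0.0010 spin 4.64
9 tx -0.0311 ty 0.0059 tz 0.0010 spin 4.64
10 tx -0.0306 ty 0.0084 tz 0.0010 spin 4.64
11 tx -0.0298 ty 0.0108 tz 0.0010 spin 4.64
12 tx -0.0288 ty 0.0132 tz 0.0010 spin 4.64
13 tx -0.0276 ty 0.0155 tz 0.0010 spin 4.64
14 tx -0.0263 ty 0.0177 tz 0.0010 spin 4.64
15 tx -0.0248 ty 0.0197 tz 0.0010 spin 4.64
```

```bash
python3 -m inch '[{"gripper":0.085,"tx":-0.027,"ty":-0.016,"tz":0.001,"spin":4.64},{"gripper":0.085,"tx":-0.028,"ty":-0.014,"tz":0.001,"spin":4.64},{"gripper":0.085,"tx":-0.029,"ty":-0.012,"tz":0.001,"spin":4.64},{"gripper":0.085,"tx":-0.030,"ty":-0.009,"tz":0.001,"spin":4.64},{"gripper":0.085,"tx":-0.031,"ty":-0.007,"tz":0.001,"spin":4.64},{"gripper":0.085,"tx":-0.031,"ty":-0.004,"tz":0.001,"spin":4.64},{"gripper":0.085,"tx":-0.032,"ty":-0.002,"tz":0.001,"spin":4.64},{"gripper":0.085,"tx":-0.032,"ty":0.001,"tz":0.001,"spin":4.64}]' 100
python3 -m inch '[{"gripper":0.085,"tx":-0.0315,"ty":0.003,"tz":0.001,"spin":4.64},{"gripper":0.085,"tx":-0.031,"ty":0.006,"tz":0.001,"spin":4.64},{"gripper":0.085,"tx":-0.0305,"ty":0.008,"tz":0.001,"spin":4.64},{"gripper":0.085,"tx":-0.030,"ty":0.011,"tz":0.001,"spin":4.64},{"gripper":0.085,"tx":-0.029,"ty":0.013,"tz":0.001,"spin":4.64},{"gripper":0.085,"tx":-0.0275,"ty":0.0155,"tz":0.001,"spin":4.64},{"gripper":0.085,"tx":-0.026,"ty":0.018,"tz":0.001,"spin":4.64},{"gripper":0.085,"tx":-0.025,"ty":0.020,"tz":0.001,"spin":4.64}]' 100
python3 - <<'E'
from h import *
from rig import sense
p,K,E=snap("wrist","w1"); s=sense(); print(s['clock'],s['eef_pos'],s['tcp_rot'],s['qpos'],E.tolist())
E
```

```text
clock: 1.0
eef_pos: [384.6, 378.6, 223.2]
tcp_rot: [-3.141, 0.0, 2.112]
contact_force: [0.0, -0.6, 1.0]
opening: 0.992
clock: 1.8
eef_pos: [538.1, 176.6, 215.2]
tcp_rot: [-3.141, 0.0, 1.464]
contact_force: [0.6, 0.5, -0.2]
opening: 0.998
1.85 [540.57 173.51 215.13] [3.14 0.   1.46] [ 0.31  0.28  1.78 -0.    1.09  0.42] [[0.9942704518698564, -0.10258780482688033, -0.03003349528961426, 544.5530233803426], [-0.10688726930154817, -0.9572493258731201, -0.2687914429008363, 244.66060430397897], [-0.0011748190361502307, 0.27046158769085327, -0.962730050109569, 356.63255429977136], [0.0, 0.0, 0.0, 1.0]]
```

View pics/w1.png

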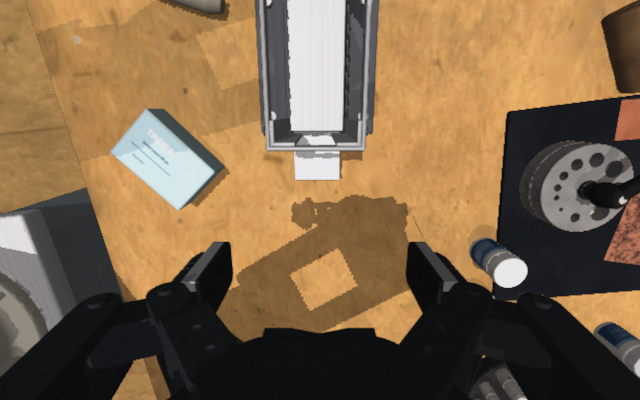

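The wrist view shows the plate's end at about (295–340, 180), the magazine front frame at row 150, the jar at (500,265) and the carton at (165,160). I'll refine from these.

```bash
python3 - <<'E'
from h import *
crop("w1","w1c",120,200,245,390,5.5)
p,K,E=load("w1")
m=(550.24,296.64,1.4677)
for z,q in ((48,(295,180)),(48,(340,180)),(150,(266,150)),(150,(366,150)),(61,(510,272)),(0,(480,245)),(38,(180,207)),(38,(220,168))): print(z,q,back(q,z,K,E))
print(proj([[540.6,173.5,48],[540.6,173.5,215]],K,E), proj(tf(m,[[-122.5,-24,48],[-122.5,24,48],[-80,32,150],[-80,-32,150]]),K,E))
E
```

```text
48 (295, 180) [511.24 177.96  48.  ]
48 (340, 180) [559.22 172.82  48.  ]
150 (266, 150) [504.87 223.45 150.  ]
150 (366, 150) [574.3 216.  150. ]
61 (510, 272) [739.24  50.02  61.  ]
0 (480, 245) [737.41  54.49   0.  ]
38 (180, 207) [376.12 158.57  38.  ]
38 (220, 168) [430.2  197.91  38.  ]
[[322.66 181.19]
 [326.17 252.34]] [[342.16 180.23]
 [297.42 180.39]
 [274.18 153.59]
 [365.54 153.24]]
```

View pics/w1c.png

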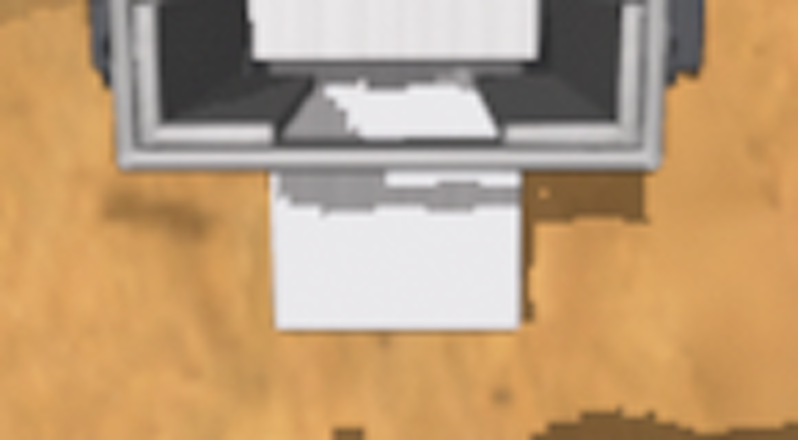

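```bash
python3 -m inch '[{"gripper":0.085,"tz":0.02},{"gripper":0.085,"tz":0.03},{"gripper":0.085,"tz":0.03},{"gripper":0.085,"tz":0.02},{"gripper":0.085,"tz":0.01},{"gripper":0.085,"tz":0.005},{"gripper":0.085},{"gripper":0.085}]' 100
python3 - <<'E'
from rig import sense
s=sense();print(s['eef_pos'],s['tcp_rot'])
E
```

```text
[540.57278093 173.50536231 215.12592587] [3.13967634e+00 1.63120249e-03 1.45813111e+00]$[0]: bad value
```

```bash
python3 -m inch '[{"gripper":0.085,"tx":0,"ty":0,"tz":0.02,"spin":0},{"gripper":0.085,"tx":0,"ty":0,"tz":0.03,"spin":0},{"gripper":0.085,"tx":0,"ty":0,"tz":0.03,"spin":0},{"gripper":0.085,"tx":0,"ty":0,"tz":0.02,"spin":0},{"gripper":0.085,"tx":0,"ty":0,"tz":0.01,"spin":0},{"gripper":0.085,"tx":0,"ty":0,"tz":0.005,"spin":0},{"gripper":0.085,"tx":0,"ty":0,"tz":0,"spin":0},{"gripper":0.085,"tx":0,"ty":0,"tz":0,"spin":0}]' 100
python3 - <<'E'
from rig import sense
s=sense();print(s['eef_pos'],s['tcp_rot'])
E
```

```text
clock: 2.65
eef_pos: [538.1, 178.0, 101.2]
tcp_rot: [3.14, -0.001, 1.467]
contact_force: [0.0, 0.4, -0.3]
opening: 0.997
[538.0852835  177.99321217 101.20745225] [ 3.14029691e+00 -5.98737859e-04  1.46717949e+00]
```

```bash
python3 - <<'E'
from h import *
p,K,E=snap("wrist","w2")
print(proj([[538.1,178,48],[538.1,178,101]],K,E))
E
```

```text
[[320.3  214.02]
 [320.78 247.46]]
```

View pics/w2.png

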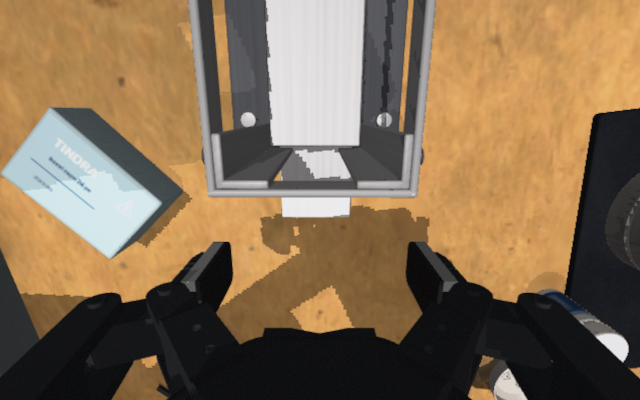

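The plate end shows at cols 282–350, row 217, about 4 px left of the TCP axis. I'll centre on it, back off 3 mm from the posts and descend.

```bash
python3 -m inch '[{"gripper":0.085,"tx":-0.003,"ty":-0.003,"tz":0.005,"spin":0},{"gripper":0.085,"tx":0,"ty":0,"tz":0.01,"spin":0},{"gripper":0.085,"tx":0,"ty":0,"tz":0.015,"spin":0},{"gripper":0.085,"tx":0,"ty":0,"tz":0.015,"spin":0},{"gripper":0.085,"tx":0,"ty":0,"tz":0.015,"spin":0},{"gripper":0.085,"tx":0,"ty":0,"tz":0.01,"spin":0},{"gripper":0.085,"tx":0,"ty":0,"tz":0.009,"spin":0},{"gripper":0.085,"tx":0,"ty":0,"tz":0,"spin":0}]' 100
python3 - <<'E'
from h import *
p,K,E=snap("scene","s2"); p,K,E=snap("wrist","w3")
from rig import sense
s=sense();print(s['eef_pos'],s['contact_force'])
E
```

```text
clock: 3.5
eef_pos: [533.3, 174.8, 19.8]
tcp_rot: [-3.14, 0.001, 1.467]
contact_force: [-0.3, -0.2, -0.1]
opening: 0.995
[534.2  175.07  21.18] [ 0.63  0.79 -0.06]
```

View pics/s2.png

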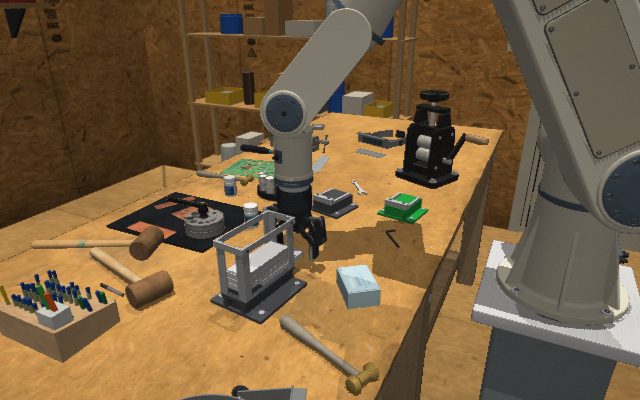

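View pics/w3.png

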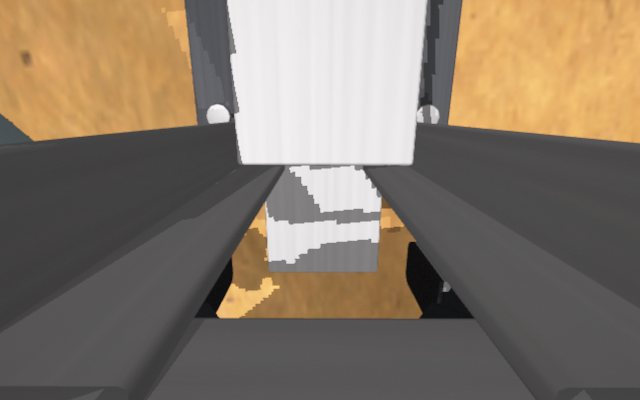

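```bash
python3 -m inch '[{"gripper":0.03,"tx":0.001,"ty":0,"tz":0,"spin":0},{"gripper":0.03,"tx":0.001,"ty":0,"tz":0,"spin":0},{"gripper":0.03,"tx":0,"ty":0,"tz":0,"spin":0},{"gripper":0.03,"tx":0,"ty":0,"tz":0,"spin":0},{"gripper":0.03,"tx":0,"ty":0,"tz":0,"spin":0},{"gripper":0.03,"tx":0,"ty":0,"tz":0,"spin":0},{"gripper":0.03,"tx":0,"ty":0,"tz":0,"spin":0},{"gripper":0.03,"tx":0,"ty":0,"tz":0,"spin":0}]' 80
python3 - <<'E'
from h import *
p,K,E=snap("wrist","w4")
from rig import sense
s=sense();print(s['eef_pos'],s['contact_force'],s['opening'])
E
```

```text
clock: 4.4
eef_pos: [534.9, 177.4, 22.3]
tcp_rot: [3.14, -0.001, 1.467]
contact_force: [-0.9, -0.2, 7.1]
opening: 0.54
[534.92 177.34  22.3 ] [-0.96  0.26  7.78] 0.5422849963311128
```

View pics/w4.png

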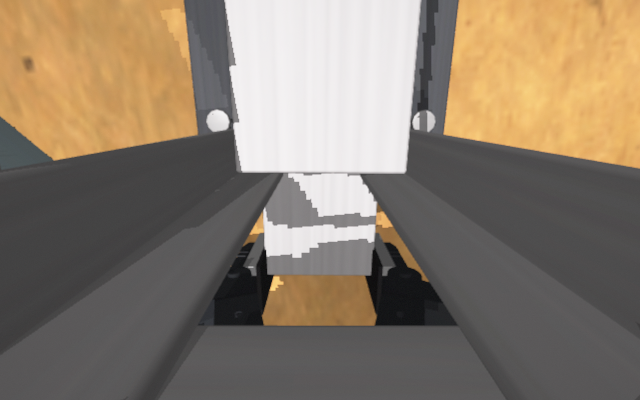

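The jaws stopped on the plate's sides at about cols 262–376, opening 0.54. I'll draw it about 18 mm, then regrip deeper.

```bash
python3 -m inch '[{"gripper":0.03,"tx":-0.002,"ty":0,"tz":0,"spin":0},{"gripper":0.03,"tx":-0.003,"ty":0,"tz":0,"spin":0},{"gripper":0.03,"tx":-0.004,"ty":0,"tz":0,"spin":0},{"gripper":0.03,"tx":-0.004,"ty":0,"tz":0,"spin":0},{"gripper":0.03,"tx":-0.003,"ty":0,"tz":0,"spin":0},{"gripper":0.03,"tx":-0.002,"ty":0,"tz":0,"spin":0},{"gripper":0.03,"tx":0,"ty":0,"tz":0,"spin":0},{"gripper":0.03,"tx":0,"ty":0,"tz":0,"spin":0}]' 80
python3 - <<'E'
from h import *
p,K,E=snap("wrist","w5")
from rig import sense
s=sense();print(s['eef_pos'],s['contact_force'],s['opening'])
E
```

```text
clock: 5.25
eef_pos: [534.1, 160.9, 22.3]
tcp_rot: [3.138, -0.003, 1.466]
contact_force: [1.0, 9.4, 1.1]
opening: 0.545
[534.08 160.88  22.34] [1.05 9.41 2.79] 0.5429964308856587
```

View pics/w5.png

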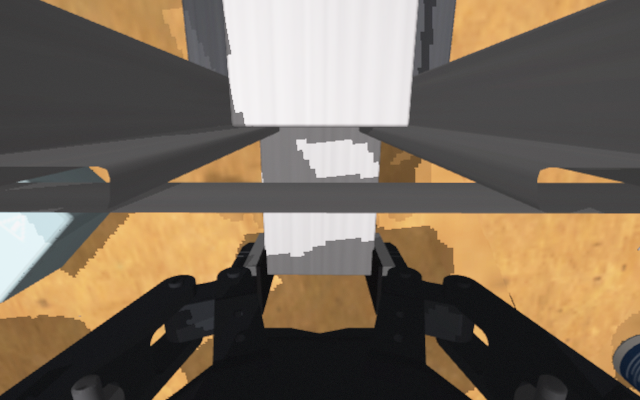

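The plate came along, with its end still at row 274 between the pads. Now I regrip 13 mm further in.

```bash
python3 -m inch '[{"gripper":0.062,"tx":0,"ty":0,"tz":0,"spin":0},{"gripper":0.062,"tx":0,"ty":0,"tz":0,"spin":0},{"gripper":0.062,"tx":0.003,"ty":0,"tz":0,"spin":0},{"gripper":0.062,"tx":0.005,"ty":0,"tz":0,"spin":0},{"gripper":0.062,"tx":0.004,"ty":0,"tz":0,"spin":0},{"gripper":0.062,"tx":0.001,"ty":0,"tz":0,"spin":0},{"gripper":0.03,"tx":0,"ty":0,"tz":0,"spin":0},{"gripper":0.03,"tx":0,"ty":0,"tz":0,"spin":0}]' 100
python3 -m inch '[{"gripper":0.03,"tx":0,"ty":0,"tz":0,"spin":0},{"gripper":0.03,"tx":0,"ty":0,"tz":0,"spin":0},{"gripper":0.03,"tx":0,"ty":0,"tz":0,"spin":0},{"gripper":0.03,"tx":-0.002,"ty":0,"tz":0,"spin":0},{"gripper":0.03,"tx":-0.004,"ty":0,"tz":0,"spin":0},{"gripper":0.03,"tx":-0.004,"ty":0,"tz":0,"spin":0},{"gripper":0.03,"tx":-0.004,"ty":0,"tz":0,"spin":0},{"gripper":0.03,"tx":-0.002,"ty":0,"tz":0,"spin":0}]' 100
python3 - <<'E'
from h import *
p,K,E=snap("wrist","w6")
from rig import sense
s=sense();print(s['eef_pos'],s['contact_force'],s['opening'])
E
```

```text
clock: 6.1
eef_pos: [534.1, 172.3, 21.7]
tcp_rot: [3.141, -0.0, 1.467]
contact_force: [-0.5, 2.8, 6.9]
opening: 0.543
clock: 6.9
eef_pos: [533.3, 157.7, 21.9]
tcp_rot: [3.139, -0.003, 1.466]
contact_force: [1.0, 13.2, 0.5]
opening: 0.539
[533.27 157.51  21.85] [0.62 9.91 1.12] 0.5448146942976664
```

View pics/w6.png

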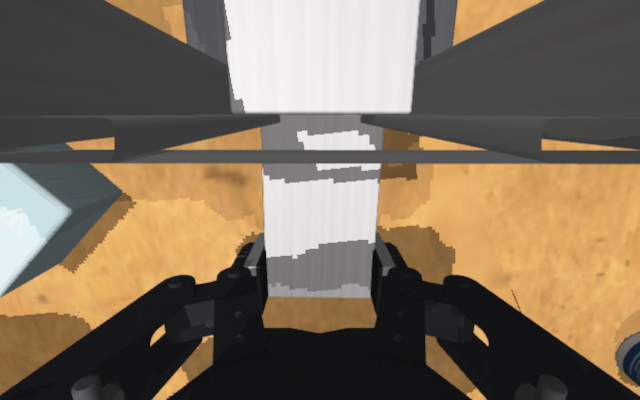

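```bash
python3 -m inch '[{"gripper":0.03,"tx":-0.006,"ty":0,"tz":0,"spin":0},{"gripper":0.03,"tx":-0.010,"ty":0,"tz":0,"spin":0},{"gripper":0.03,"tx":-0.012,"ty":0,"tz":0,"spin":0},{"gripper":0.03,"tx":-0.014,"ty":0,"tz":0,"spin":0},{"gripper":0.03,"tx":-0.014,"ty":0,"tz":0,"spin":0},{"gripper":0.03,"tx":-0.014,"ty":0,"tz":0,"spin":0},{"gripper":0.03,"tx":-0.014,"ty":0,"tz":0,"spin":0},{"gripper":0.03,"tx":-0.008,"ty":0,"tz":0,"spin":0}]' 100
python3 - <<'E'
from h import *
p,K,E=snap("wrist","w7")
p,K,E=snap("top","t7")
crop("t7","t7c",150,270,150,350,4)
from rig import sense
s=sense();print(s['eef_pos'],s['contact_force'],s['opening'])
E
```

```text
clock: 7.75
eef_pos: [522.0, 62.9, 21.0]
tcp_rot: [-3.141, 0.001, 1.466]
contact_force: [0.1, 0.1, -2.4]
opening: 0.542
[522.22  63.26  21.12] [ 0.5   0.04 -1.74] 0.5408895782669402
```

View pics/w7.png

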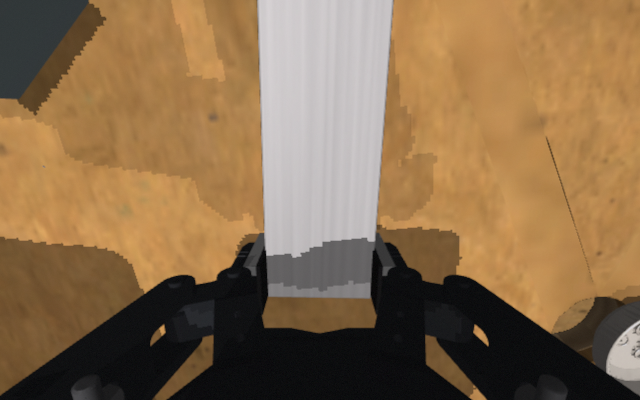

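View pics/t7c.png

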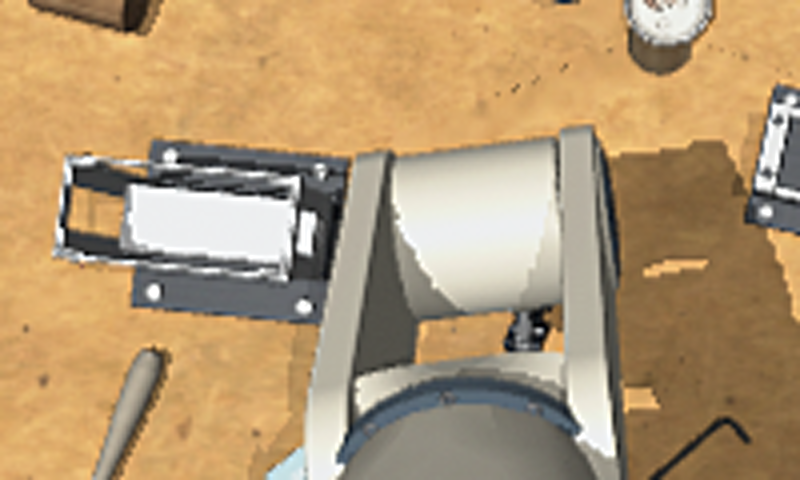

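The plate is clear of the mouth: its far end is at y≈191 and the mouth at y≈220, and the pull force is gone. Now a finer nest fit from the earlier unobstructed top picture and the scene picture.

```bash
python3 - <<'E'
from h import *
crop("top1","nc",165,218,330,382,11)
crop("s2","nsc",180,220,305,365,12)
E
```

```text
(no output)
```

View pics/nc.png

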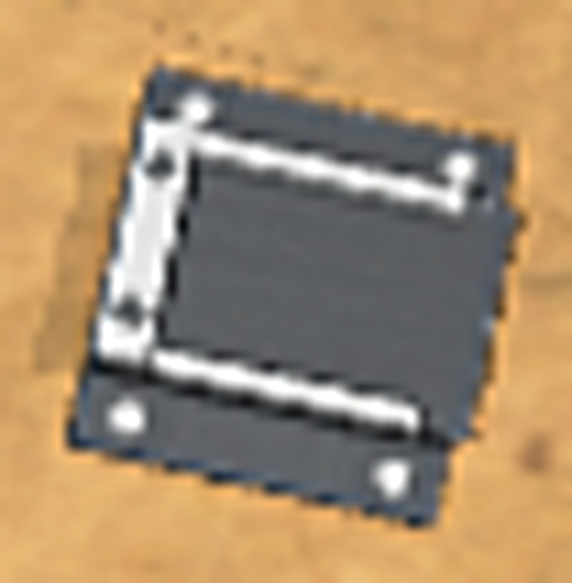

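View pics/nsc.png

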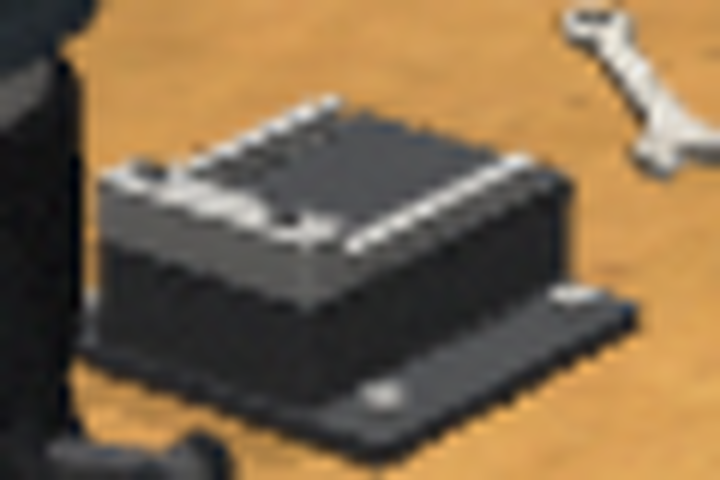

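```bash
python3 - <<'E'
from h import *
p,K,E=load("top1"); ps,Ks,Es=load("s2")
g=lambda a,s,o:(np.array(a,float)+.5)/s-.5+np.array(o)
uv=g([[465,196],[418,413],[520,212],[469,438],[515,140],[435,524],[155,64],[67,447]],11,(330,165))
L=lambda f:np.array([[-30,-30,45],[-30,30,45],[-45,-33,36],[-45,33,36],[-45,-55,8],[-45,55,8],[f,-55,8],[f,55,8]],float)
r=least_squares(lambda q:(proj(tf(q[:3],L(q[3])),K,E)-uv).ravel(),[595,-159,1.318,55],x_scale=[10,10,.1,10])
print("top",r.x,np.degrees(r.x[2]));print(r.fun.reshape(-1,2))
us=g([[520,160],[335,103],[570,183],[632,315],[378,465]],12,(305,180))
# scene: near rail = y=+30? (lower x world is nearer to right) -> y_nest=+ is -x world
f=r.x[3]
Ls=np.array([[-30,30,45],[-30,-30,45],[-45,33,36],[-45,55,8],[f,55,0]],float)
print((proj(tf(r.x[:3],Ls),Ks,Es)-us))
r2=fit(Ls,us,Ks,Es,r.x[:3]);print("scene",r2[0]);print(r2[1])
E
```

```text
top [ 594.64 -158.94    1.34   58.63] 76.94541024455405
[[ 0.03  0.22]
 [ 0.12  0.19]
 [-0.28 -0.71]
 [-0.18  0.25]
 [ 0.18  0.15]
 [ 0.07  0.2 ]
 [-0.16 -0.15]
 [ 0.22 -0.17]]
[[-0.22 -0.43]
 [-1.   -0.47]
 [-0.61 -0.77]
 [ 0.07 -1.16]
 [-0.35  0.67]]
scene [ 592.39 -157.04    1.33]
[[ 0.27  0.02]
 [-0.35 -0.15]
 [-0.06 -0.3 ]
 [ 0.57 -0.62]
 [-0.38  1.1 ]]
```

```bash
python3 -m inch '[{"gripper":0.03,"tx":0,"ty":0,"tz":-0.005,"spin":0},{"gripper":0.03,"tx":0,"ty":0,"tz":-0.01,"spin":0},{"gripper":0.03,"tx":0,"ty":0,"tz":-0.015,"spin":0},{"gripper":0.03,"tx":-0.01,"ty":0,"tz":-0.02,"spin":0},{"gripper":0.03,"tx":-0.02,"ty":0,"tz":-0.02,"spin":0},{"gripper":0.03,"tx":-0.02,"ty":0,"tz":-0.015,"spin":0},{"gripper":0.03,"tx":-0.02,"ty":0,"tz":-0.005,"spin":0},{"gripper":0.03,"tx":-0.02,"ty":0,"tz":0,"spin":0}]' 100
python3 - <<'E'
from plan import *
from h import snap
p,K,E=snap("scene","s8")
from rig import sense
s=sense();print(s['eef_pos'],s['tcp_rot'],s['opening'],s['contact_force'])
plan([512.3,-27.5,111],84.0,[571.1,-250.5,111],76.7,7)
E
```

```text
clock: 8.65
eef_pos: [514.3, -25.1, 113.4]
tcp_rot: [3.138, -0.0, 1.468]
contact_force: [-0.1, -0.2, -1.8]
opening: 0.543
[513.63 -27.26 112.83] [3.14 0.   1.47] 0.542790398201446 [-0.11 -1.68 -1.65]
0 tx -0.0308 ty 0.0117 tz -0.0000 spin 1.04
1 tx -0.0306 ty 0.0122 tz -0.0000 spin 1.04
2 tx -0.0304 ty 0.0128 tz -0.0000 spin 1.04
3 tx -0.0301 ty 0.0133 tz -0.0000 spin 1.04
4 tx -0.0299 ty 0.0139 tz -0.0000 spin 1.04
5 tx -0.0296 ty 0.0144 tz -0.0000 spin 1.04
6 tx -0.0293 ty 0.0150 tz -0.0000 spin 1.04
```

View pics/s8.png

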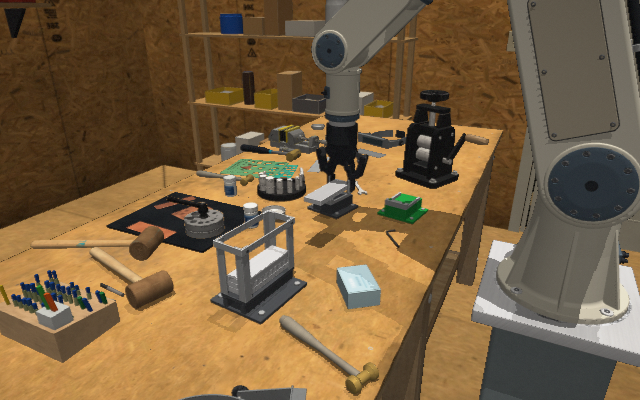

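The scene shows the stack lying flat in the magazine at (258,270) and the plate held at (327,195). Moving over to the nest.

```bash
python3 -m inch '[{"gripper":0.03,"tx":-0.030,"ty":0.012,"tz":0,"spin":1.04},{"gripper":0.03,"tx":-0.0305,"ty":0.012,"tz":0,"spin":1.04},{"gripper":0.03,"tx":-0.0305,"ty":0.013,"tz":0,"spin":1.04},{"gripper":0.03,"tx":-0.030,"ty":0.013,"tz":0,"spin":1.04},{"gripper":0.03,"tx":-0.030,"ty":0.014,"tz":0,"spin":1.04},{"gripper":0.03,"tx":-0.0295,"ty":0.0145,"tz":0,"spin":1.04},{"gripper":0.03,"tx":-0.029,"ty":0.014,"tz":0.01,"spin":1.04},{"gripper":0.03,"tx":0,"ty":0,"tz":0.02,"spin":0}]' 100
python3 -m inch '[{"gripper":0.03,"tx":0,"ty":0,"tz":0.02,"spin":0},{"gripper":0.03,"tx":0,"ty":0,"tz":0.01,"spin":0},{"gripper":0.03,"tx":0,"ty":0,"tz":0,"spin":0},{"gripper":0.03,"tx":0,"ty":0,"tz":0,"spin":0},{"gripper":0.03,"tx":0,"ty":0,"tz":0,"spin":0},{"gripper":0.03,"tx":0,"ty":0,"tz":0,"spin":0},{"gripper":0.03,"tx":0,"ty":0,"tz":0,"spin":0},{"gripper":0.03,"tx":0,"ty":0,"tz":0,"spin":0}]' 100
python3 - <<'E'
from h import *
p,K,E=snap("scene","s9");snap("wrist","w9")
crop("s9","s9c",160,225,270,370,7.5)
from rig import sense
s=sense();print(s['eef_pos'],s['tcp_rot'],s['opening'],s['contact_force'])
E
```

```text
clock: 9.5
eef_pos: [574.8, -250.1, 83.5]
tcp_rot: [3.135, 0.002, 1.338]
contact_force: [0.6, 0.0, -1.7]
opening: 0.539
clock: 10.3
eef_pos: [571.9, -246.5, 51.7]
tcp_rot: [3.141, 0.0, 1.34]
contact_force: [0.1, -0.0, -2.3]
opening: 0.539
[ 571.77 -246.45   51.48] [3.14 0.   1.34] 0.539714624080997 [ 0.39 -0.51 -2.26]
```

View pics/s9c.png

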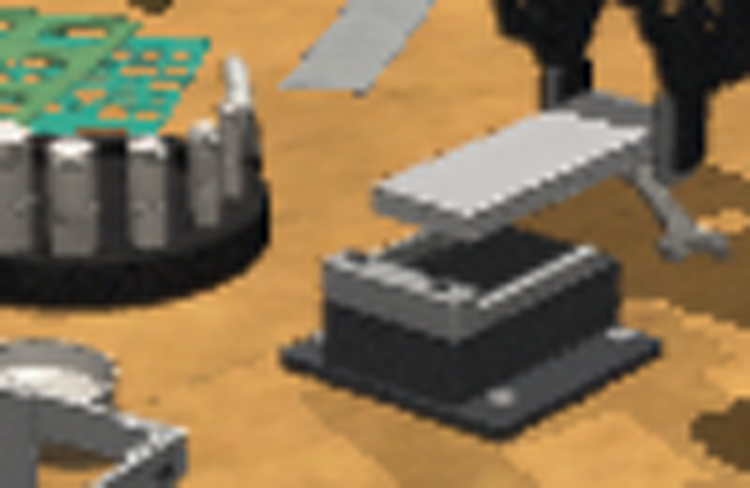

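View pics/w9.png

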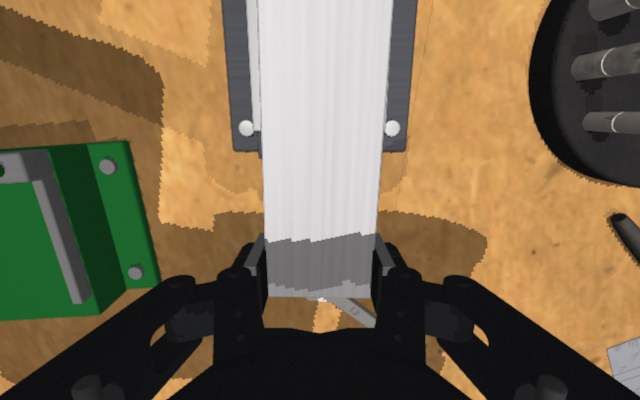

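```bash
python3 - <<'E'
from h import *
crop("w9","w9c",0,165,215,425,3.8)
crop("w9","w9d",215,310,250,390,5.6)
E
```

```text
(no output)
```

View pics/w9c.png

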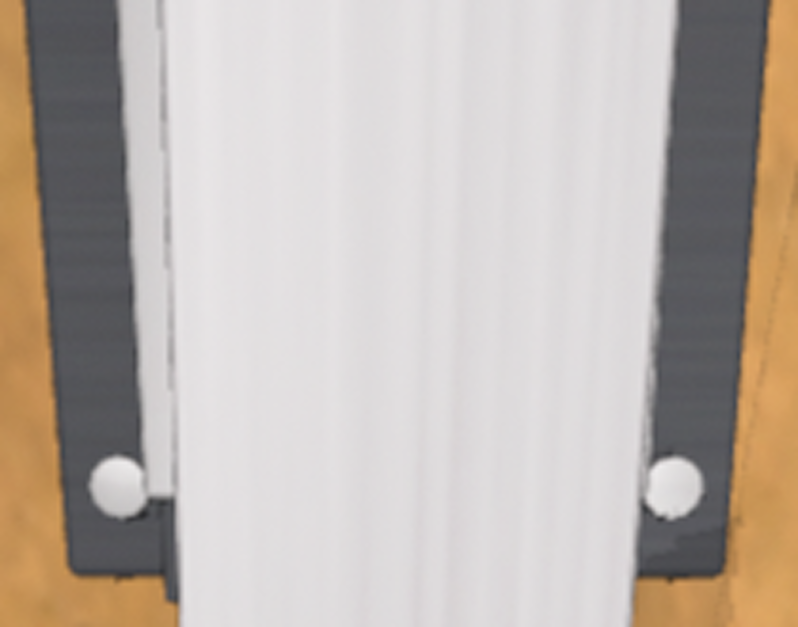

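View pics/w9d.png

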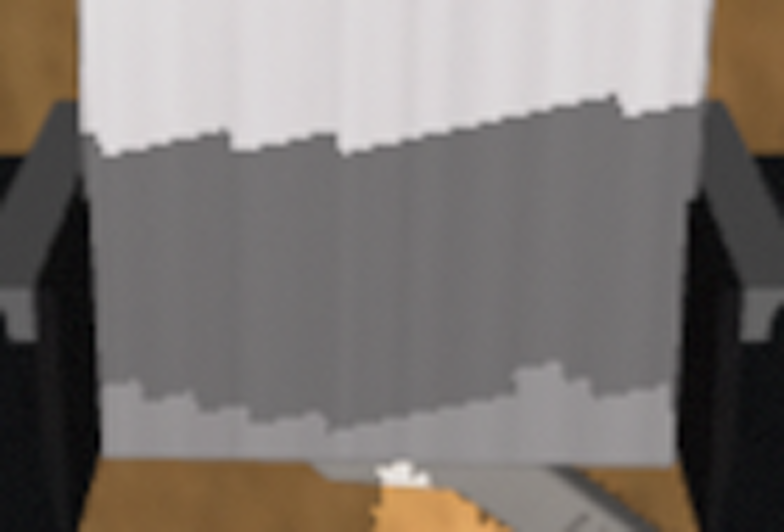

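```bash
python3 - <<'E'
from h import *
p,K,E=load("w9")
g=lambda a,s,o:(np.array(a,float)+.5)/s-.5+np.array(o)
A=lambda a:g(a,3.8,(215,0))
corn=A([[68,577],[722,577]])
# nest: corners + edge points: in-image point back-projected must have local y
def loc(uv,z,q):
    b=back(uv,z,K,E); c,s=np.cos(q[2]),np.sin(q[2]); d=b[:2]-q[:2]; return np.array([c*d[0]+s*d[1],-s*d[0]+c*d[1]])
def res(q):
    r=[]
    r+=list(loc(corn[0],8,q)-[-45,55]); r+=list(loc(corn[1],8,q)-[-45,-55])
    for a,y,z in (([27,0],55,8),([768,0],-55,8),([118,0],33,45),([146,460],33,45)): r.append(loc(A(a),z,q)[1]-y)
    r.append(loc(A([160,497]),45,q)[0]+30)
    return r
n=least_squares(res,[593,-158,1.338]); print("nest wrist",n.x,np.degrees(n.x[2]),n.fun)
def rp(q):  # x,y,yaw,z,pitch : plate top plane z = q3+q4*x
    r=[]
    for a,y in ((A([165,0]),24),(A([677,0]),-24),(A([180,627]),24),(A([635,627]),-24),(g([103,458],5.6,(250,215)),24),(g([672,464],5.6,(250,215)),-24)):
        # iterate z
        z=q[3]
        for _ in range(4):
            l=loc(a,z,q); z=q[3]+q[4]*l[0]
        r.append(l[1]-y)
        if a[1]>280: r.append(l[0]+70)
    return r
for pit in (True,False):
    f=(lambda q:rp(q)) if pit else (lambda q:rp([*q,77.8,0]))
    o=least_squares(f,[585,-190,1.338,77.8,0] if pit else [585,-190,1.338],x_scale=[10,10,.1,10,.05] if pit else [10,10,.1])
    c,s=np.cos(n.x[2]),np.sin(n.x[2]); d=o.x[:2]-n.x[:2]
    print("plate",o.x,o.fun,"in nest",c*d[0]+s*d[1],-s*d[0]+c*d[1],np.degrees(o.x[2]-n.x[2]))
E
```

```text
nest wrist [ 591.64 -159.03    1.34] 76.64636787647143 [-0.12 -0.72  0.14  1.51 -1.21  1.6  -0.47 -0.71 -0.02]
plate [ 584.78 -192.9     1.32   73.83    0.01] [-0.26  0.23  0.42 -0.49 -0.18 -0.17  0.27  0.17] in nest -34.542357672847686 -1.1512346728475 -0.9431937657401899
plate [ 585.52 -189.78    1.32] [-0.96  0.92 -0.41  0.34 -1.09 -0.16  1.2   0.16] in nest -31.333408202919472 -1.1543995063895442 -0.9437136302179713
```

The plate sits about 1 mm and 0.9° off in the nest frame and 8 mm short of home. I'll correct with a spin of -0.9° and descend until just above the bed.

```bash
python3 -m inch '[{"gripper":0.03,"tx":0,"ty":0,"tz":0.004,"spin":-0.9},{"gripper":0.03,"tx":0,"ty":0,"tz":0.005,"spin":0},{"gripper":0.03,"tx":0,"ty":0,"tz":0.006,"spin":0},{"gripper":0.03,"tx":0,"ty":0,"tz":0.004,"spin":0},{"gripper":0.03,"tx":0,"ty":0,"tz":0.003,"spin":0},{"gripper":0.03,"tx":0,"ty":0,"tz":0.002,"spin":0},{"gripper":0.03,"tx":0,"ty":0,"tz":0,"spin":0},{"gripper":0.03,"tx":0,"ty":0,"tz":0,"spin":0}]' 100
python3 - <<'E'
from h import *
p,K,E=snap("wrist","w10"); snap("scene","s10")
crop("s10","s10c",160,225,270,370,7.5)
crop("w10","w10c",0,200,215,425,3)
from rig import sense
s=sense();print(s['eef_pos'],s['tcp_rot'],s['opening'],s['contact_force'],s['wrist_torque'])
E
```

```text
clock: 11.2
eef_pos: [571.8, -246.5, 27.4]
tcp_rot: [3.141, 0.0, 1.356]
contact_force: [-0.4, 0.4, -2.3]
opening: 0.543
[ 571.86 -246.49   27.48] [3.14 0.   1.36] 0.5397507488840214 [ 0.25  0.29 -2.64] [-0.1   0.04  0.05]
```

View pics/s10c.png

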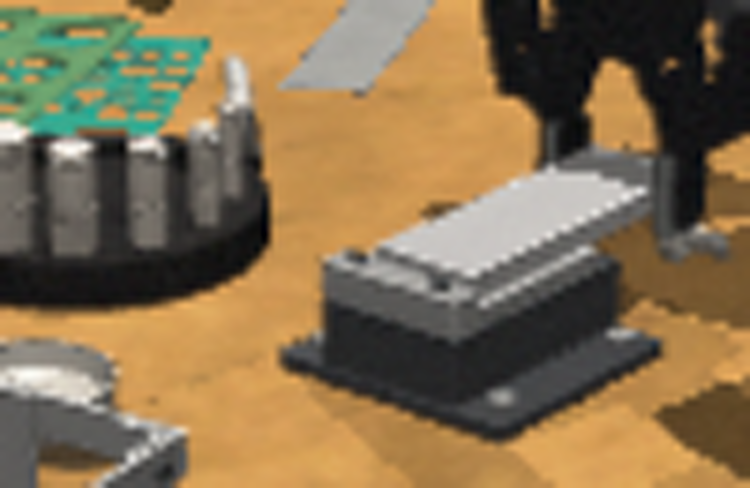

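View pics/w10c.png

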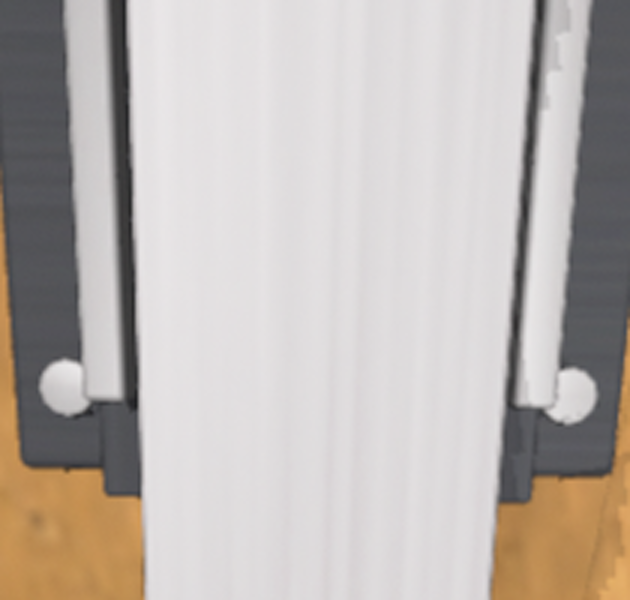

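The plate is between the rails, with gaps of about 15 px left and 9 px right and the stop ahead. I'll nudge it left and lower it to the bed.

```bash
python3 -m inch '[{"gripper":0.03,"tx":0,"ty":-0.0006,"tz":0.001,"spin":-0.3},{"gripper":0.03,"tx":0,"ty":0,"tz":0.0015,"spin":0},{"gripper":0.03,"tx":0,"ty":0,"tz":0.001,"spin":0},{"gripper":0.03,"tx":0,"ty":0,"tz":0.001,"spin":0},{"gripper":0.03,"tx":0,"ty":0,"tz":0.0005,"spin":0},{"gripper":0.03,"tx":0,"ty":0,"tz":0,"spin":0},{"gripper":0.03,"tx":0,"ty":0,"tz":0,"spin":0},{"gripper":0.03,"tx":0,"ty":0,"tz":0,"spin":0}]' 100
python3 -c "
from rig import sense
s=sense();print(s['eef_pos'],s['contact_force'],s['wrist_torque'])"
```

```text
clock: 12.1
eef_pos: [571.1, -246.3, 22.3]
tcp_rot: [-3.142, 0.0, 1.361]
contact_force: [-0.5, -0.3, -2.5]
opening: 0.542
[ 571.1080764  -246.29298919   22.32537358] [-0.45474095 -0.34636039 -2.45212384] [-0.02365385  0.05108231  0.02777257]
```

```bash
python3 -m inch '[{"gripper":0.03,"tx":0,"ty":0,"tz":0.0005,"spin":0},{"gripper":0.03,"tx":0,"ty":0,"tz":0.0005,"spin":0},{"gripper":0.03,"tx":0,"ty":0,"tz":0.0005,"spin":0},{"gripper":0.03,"tx":0,"ty":0,"tz":0,"spin":0},{"gripper":0.03,"tx":0,"ty":0,"tz":0,"spin":0},{"gripper":0.03,"tx":0,"ty":0,"tz":0,"spin":0},{"gripper":0.03,"tx":0,"ty":0,"tz":0,"spin":0},{"gripper":0.03,"tx":0,"ty":0,"tz":0,"spin":0}]' 100
python3 -c "
from rig import sense
s=sense();print(s['eef_pos'],s['contact_force'],s['wrist_torque'])"
```

```text
clock: 12.9
eef_pos: [571.2, -246.4, 21.3]
tcp_rot: [3.141, 0.0, 1.361]
contact_force: [-1.7, 0.3, 4.3]
opening: 0.539
[ 571.1738784  -246.40553222   21.31413126] [-1.68843517  0.27373785  4.25373643] [0.17899773 0.26511737 0.12460077]
```

The plate is on the bed (Fz went from -2.5 to +4.3 N). Now I push towards the stop.

```bash
python3 -m inch '[{"gripper":0.03,"tx":0.001,"ty":0,"tz":0,"spin":0},{"gripper":0.03,"tx":0.0015,"ty":0,"tz":0,"spin":0},{"gripper":0.03,"tx":0.0015,"ty":0,"tz":0,"spin":0},{"gripper":0.03,"tx":0.0015,"ty":0,"tz":0,"spin":0},{"gripper":0.03,"tx":0.001,"ty":0,"tz":0,"spin":0},{"gripper":0.03,"tx":0,"ty":0,"tz":0,"spin":0},{"gripper":0.03,"tx":0,"ty":0,"tz":0,"spin":0},{"gripper":0.03,"tx":0,"ty":0,"tz":0,"spin":0}]' 100
python3 - <<'E'
from h import *
snap("scene","s11")
crop("s11","s11c",160,225,270,370,7.5)
from rig import sense
s=sense();print(s['eef_pos'],s['contact_force'],s['wrist_torque'])
E
```

```text
clock: 13.7
eef_pos: [573.3, -240.6, 21.5]
tcp_rot: [3.14, 0.001, 1.361]
contact_force: [-0.3, -3.6, 6.7]
opening: 0.539
[ 573.31 -240.57   21.5 ] [-1.5  -3.47  5.22] [-0.35  0.1   0.04]
```

View pics/s11c.png

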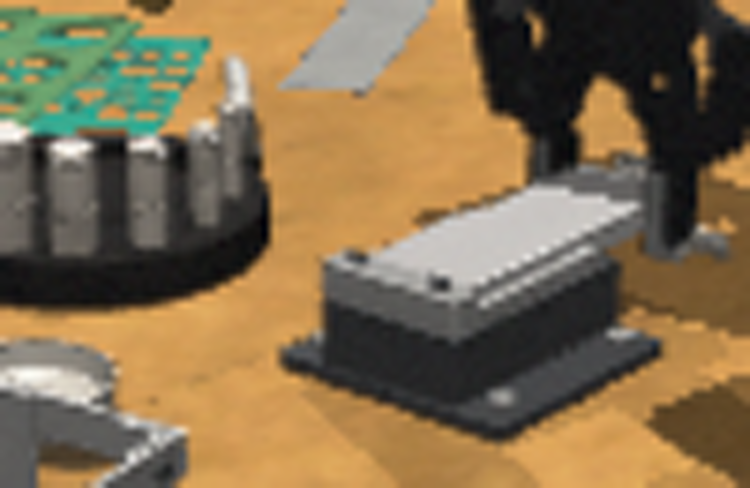

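```bash
python3 -m inch '[{"gripper":0.03,"tx":0.001,"ty":0,"tz":0,"spin":0},{"gripper":0.03,"tx":0.001,"ty":0,"tz":0,"spin":0},{"gripper":0.03,"tx":0.0005,"ty":0,"tz":0,"spin":0},{"gripper":0.03,"tx":0,"ty":0,"tz":0,"spin":0},{"gripper":0.03,"tx":0,"ty":0,"tz":0,"spin":0},{"gripper":0.03,"tx":0,"ty":0,"tz":0,"spin":0},{"gripper":0.03,"tx":0,"ty":0,"tz":0,"spin":0},{"gripper":0.03,"tx":0,"ty":0,"tz":0,"spin":0}]' 100
python3 -c "
from rig import sense
s=sense();print(s['eef_pos'],s['contact_force'],s['wrist_torque'])"
```

```text
clock: 14.55
eef_pos: [573.7, -239.3, 21.6]
tcp_rot: [3.139, 0.002, 1.361]
contact_force: [-1.6, -10.4, 5.3]
opening: 0.542
[ 573.65249733 -239.27381782   21.55883609] [ -1.5722291  -10.35232698   5.3105114 ] [-1.28816884  0.42168261 -0.01561576]
```

```bash
python3 -m inch '[{"gripper":0.03,"tx":0.001,"ty":0,"tz":0,"spin":0},{"gripper":0.03,"tx":0.001,"ty":0,"tz":0,"spin":0},{"gripper":0.03,"tx":0,"ty":0,"tz":0,"spin":0},{"gripper":0.03,"tx":0,"ty":0,"tz":0,"spin":0},{"gripper":0.03,"tx":0,"ty":0,"tz":0,"spin":0},{"gripper":0.03,"tx":0,"ty":0,"tz":0,"spin":0},{"gripper":0.03,"tx":0,"ty":0,"tz":0,"spin":0},{"gripper":0.03,"tx":0,"ty":0,"tz":0,"spin":0}]' 100
python3 - <<'E'
from h import *
snap("scene","s12");snap("wrist","w12")
crop("s12","s12c",160,225,270,370,7.5)
from rig import sense
s=sense();print(s['eef_pos'],s['contact_force'],s['wrist_torque'])
E
```

```text
clock: 15.35
eef_pos: [573.7, -239.2, 21.6]
tcp_rot: [3.139, 0.004, 1.362]
contact_force: [-5.6, -21.2, 4.6]
opening: 0.544
[ 573.72 -239.22   21.61] [ -6.91 -20.51   4.65] [-2.96  0.89 -0.03]
```

View pics/s12c.png

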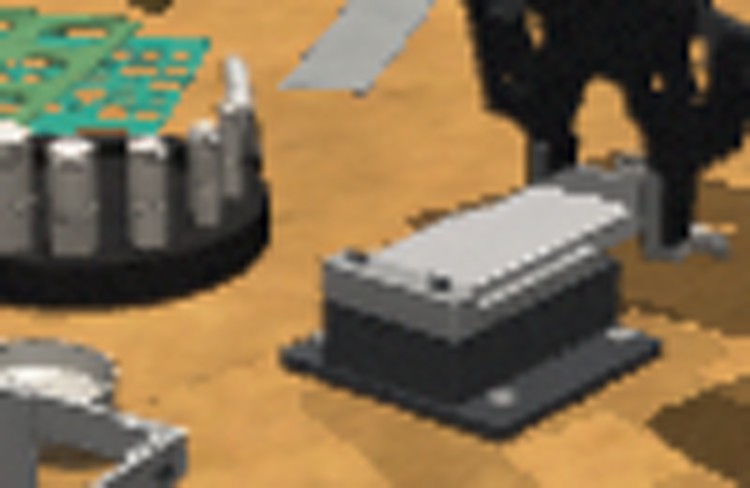

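View pics/w12.png

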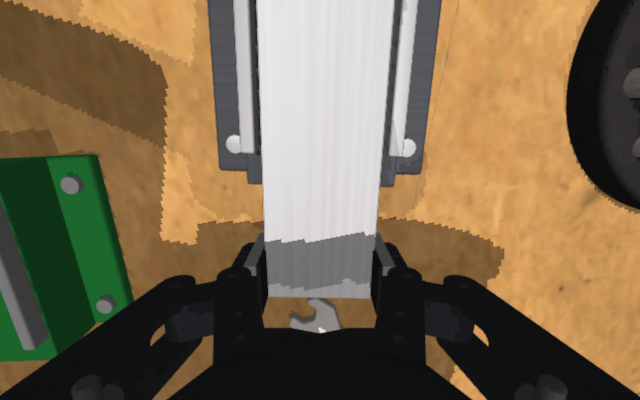

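There is a hard stop: 21 N and no further motion. The scene crop shows the plate end against the stop, and the wrist view shows it between the rails. I'll ease the preload and let go.

```bash
python3 -m inch '[{"gripper":0.03,"tx":-0.001,"ty":0,"tz":0,"spin":0},{"gripper":0.03,"tx":0,"ty":0,"tz":0,"spin":0},{"gripper":0.055,"tx":0,"ty":0,"tz":0,"spin":0},{"gripper":0.06,"tx":0,"ty":0,"tz":0,"spin":0},{"gripper":0.07,"tx":0,"ty":0,"tz":0,"spin":0},{"gripper":0.08,"tx":0,"ty":0,"tz":0,"spin":0},{"gripper":0.08,"tx":0,"ty":0,"tz":0,"spin":0},{"gripper":0.08,"tx":0,"ty":0,"tz":0,"spin":0}]' 60
python3 - <<'E'
from h import *
snap("wrist","w13")
from rig import sense
s=sense();print(s['eef_pos'],s['contact_force'],s['opening'])
E
```

```text
clock: 16.25
eef_pos: [573.2, -236.3, 20.7]
tcp_rot: [-3.141, -0.0, 1.361]
contact_force: [0.0, -0.5, -0.7]
opening: 0.939
[ 573.21 -236.36   20.73] [0.32 0.59 0.61] 0.9338620020946387
```

View pics/w13.png

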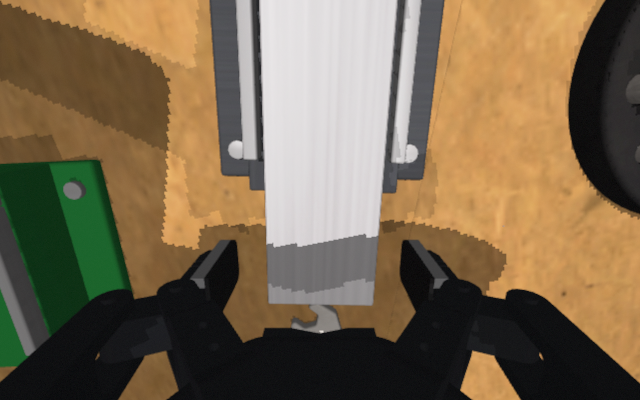

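The plate is released and both pads stand clear (inner edges at about cols 238 and 402, plate at 267–375). I'll lift away to about z = 220.

```bash
python3 -m inch '[{"gripper":0.085,"tx":0,"ty":0,"tz":-0.005,"spin":0},{"gripper":0.085,"tx":0,"ty":0,"tz":-0.015,"spin":0},{"gripper":0.085,"tx":0,"ty":0,"tz":-0.03,"spin":0},{"gripper":0.085,"tx":0,"ty":0,"tz":-0.035,"spin":0},{"gripper":0.085,"tx":0,"ty":0,"tz":-0.035,"spin":0},{"gripper":0.085,"tx":-0.02,"ty":0,"tz":-0.035,"spin":0},{"gripper":0.085,"tx":-0.03,"ty":0,"tz":-0.03,"spin":0},{"gripper":0.085,"tx":-0.03,"ty":0,"tz":-0.015,"spin":0}]' 60
python3 -m inch '[{"gripper":0.085,"tx":-0.03,"ty":0,"tz":0,"spin":0},{"gripper":0.085,"tx":-0.03,"ty":0,"tz":0,"spin":0},{"gripper":0.085,"tx":-0.02,"ty":0,"tz":0,"spin":0},{"gripper":0.085,"tx":0,"ty":0,"tz":0,"spin":0},{"gripper":0.085,"tx":0,"ty":0,"tz":0,"spin":0},{"gripper":0.085,"tx":0,"ty":0,"tz":0,"spin":0},{"gripper":0.085,"tx":0,"ty":0,"tz":0,"spin":0},{"gripper":0.085,"tx":0,"ty":0,"tz":0,"spin":0}]' 60
python3 - <<'E'
from h import *
snap("wrist","w14");snap("scene","s14");snap("top","t14")
a=cv2.imread("pics/s14.png")
cv2.imwrite("pics/s14c.png",np.vstack([cv2.resize(a[165:222,290:390],(750,428),interpolation=2)]))
crop("s14","s14m",205,325,195,315,5)
from rig import sense
s=sense();print(s['clock'],s['eef_pos'],s['contact_force'],s['opening'])
E
```

```text
clock: 17.1
eef_pos: [557.6, -316.0, 225.8]
tcp_rot: [3.136, 0.002, 1.362]
contact_force: [0.6, 0.4, -0.5]
opening: 0.998
clock: 17.9
eef_pos: [540.2, -392.2, 220.8]
tcp_rot: [-3.141, -0.0, 1.362]
contact_force: [0.3, -0.3, -0.5]
opening: 0.997
18.05 [ 540.04 -392.59  220.79] [ 0.68 -0.26 -0.17] 0.9962954875720916
```

View pics/t14.png

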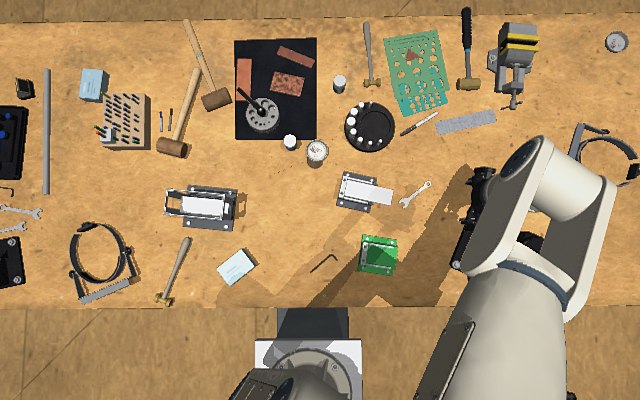

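View pics/s14c.png

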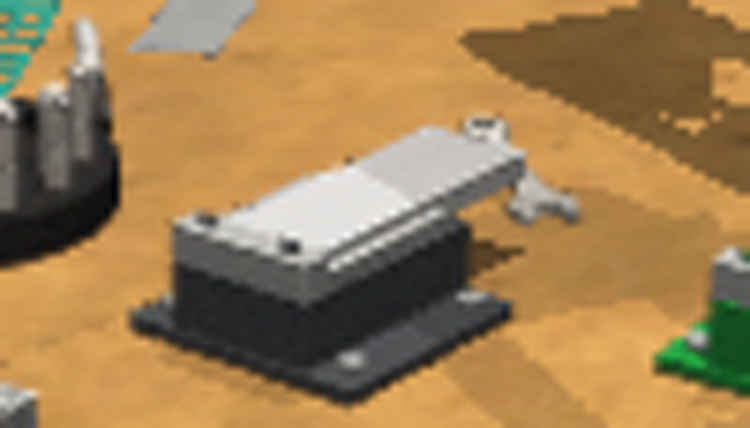

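View pics/s14m.png

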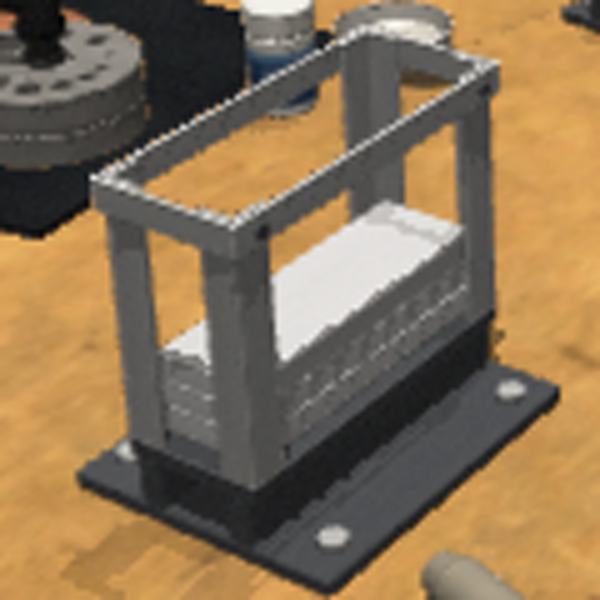

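View pics/w14.png

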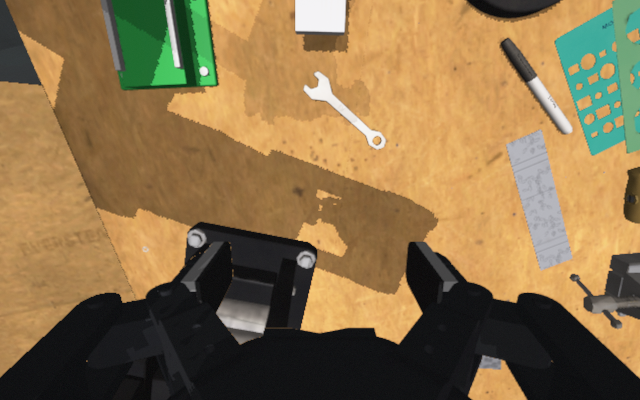

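The scene view shows the plate flat on the nest at (340,193), against the stop and between the rails. The three remaining plates lie flat on the magazine floor, and the top view shows the bystanders where they were. Handing in.

```bash
python3 -c "
from rig import sign_off
print(sign_off())"
```

```text
the job is handed in; nothing more can be done
None
```

The bottom plate is out of the magazine and lying on the dark nest against its end stop, and the job is handed in at about 18 s on the robot's clock.

- **Drawing it out:** I gripped the outer end, pulled about 18 mm, took a deeper hold and drew the plate level out of the mouth. The moves offered no tilt, so I could not lean the gripper back as advised. I kept it upright and far enough out to clear the posts, and saw no sign of contact with them.
- **Placing it:** I set the plate on the bed between the rails and pushed until it stopped moving. The push force was then about 21 N, so I eased off, let go and backed away.
- **Last checks:** In the pictures the plate lies flat, between the rails and against the stop. The other three plates lie flat in the magazine, and the bystanders look unmoved. The gripper touched nothing, with the measured force near zero.
- **What disagreed:** The cameras differed by 2–3 mm on where things were, so I did the final alignment from the wrist view. No check failed.

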